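# Lay out the stamping set

## Robot

A 7-joint arm with a two-finger parallel gripper is mounted at the origin on a cart in front of the work surface, level with it; the furniture and walls round the work are solid. World frame = base frame: x ahead of the robot, y to its left, z up, the work surface at z = 0. Lengths are in m, angles in rad, forces in N, time in s.
With the tool pointing down it reaches from about 0.4 to 0.85 m from the base axis. Payload 4.5 kg.
Tool frame: the origin (TCP) lies at the very end of the fingers, on their centre line; the grasp point (between the pads) lies 19 mm behind it; z points along the fingers, y is the line along which they close (so a half turn about z gives the same grasp; the last joint's range is limited). The gripper opens to 88 mm and grips with 3 to 60 N. Pads are 18 mm wide; open, the fingers measure 123 mm over their backs; the gripper's body (75 mm by 187 mm) begins 45 mm behind the grasp point.
Start: joints at [-1.174, 0.689, -0.195, 1.565, 0.157, 0.902, -0.215], TCP at [0.222, 0.584, 0.212] pointing down, gripper open.
Joint ranges: [-3.01, 3.01], [-0.46, 2.08], [-1.47, 1.51], [0.13, 2.56], [-1, 4.14], [0.04, 2.09], [-2.66, 2.66]. Speed limits (rad/s): [2.57, 2.57, 3.14, 3.14, 3.14, 3.14, 3.14].

## Interface

Orientations are given as a unit quaternion [x, y, z, w].
In Python, from plant import r gives the robot as it stands. The module is installed in compiled form; this text tells all that it offers.
- The arm moves only by the tool step_arm, never from a script. Its argument "increments" is a list of rows, each a list of 2 entries, a list of its own where there are three numbers: the shift along the world's x, y, z in cm, then the turn, a rotation vector about the world's x, y, z in degrees. A call has exactly 10 rows; each row shifts and turns the commanded pose from where the row before left it; what a row does not reach is not made up. A row lasts 1/10 s, in which the tool goes at most 50 mm and 8.59 degrees, less where a joint would pass 70% of its speed; a pose out of reach is approached as far as the arm can. A call is refused whole if a number of a shift passes 5 or a number of a turn 8.59, either way. A call with a gripper value outside its range is refused whole. "fingers" is the opening, from 0 (shut) to 1 (fully open), set as the call begins (left out, the last holds). The fingers move at their own pace and stop on an object; "grip_force" is the grip in N (left out, the last holds). Time passes only in rows, so rows that do not move let the fingers close, or fill a call up. It gives the time, the measured TCP pose, the force, the opening and the grip force at its end, in the units of the state.
- r.get_state(): the state, without advancing time (a new reading comes with each control period).
- r.snapshot(name): name is "side" or "top" or "wrist"; returns (picture, depth): 400x640x3 uint8, red, green, blue; 400x640 float32, m along the optical axis (not along the pixel's ray), 0 where there is no reading.
- r.calibration(name): a dict with "fov_y" (degrees; the focal length in pixels is half the picture's height over the tangent of half this angle, whatever the lens; pixels are square), "cx", "cy" (the principal point, pixels), "k1" (the pictures are not rectified: a ray, as slopes to the right and down, at radius r is drawn at 1 + k1 r^2 times it, then the intrinsics apply), "R" (3x3) and "t" (3): a world point X has camera coordinates R X + t. Camera axes: x right, y down, z forward; pixel columns grow to the right and rows downward; lengths in m; the calibration is good to about 2 mm. A picture is of the moment at which its call begins: read the wrist's pose just before it. calibration takes no time and is no camera call; for the wrist camera it gives the pose at the moment of the call.
- r.finish_job(): hands the job in; it is judged then, once.
The state is a dict: "clock": time; "q": joint angles; "qd": joint speeds; "joint_torque": joint torques, N m; "tool_pos": TCP position; "eef_rot": TCP orientation; "contact_force": force on the tool from outside, world axes, zero at the start; "moment": the same for the moment, N m; "opening": opening from 0.0 (shut) to 1.0 (fully open); "finger_force": force on a finger pad.
Only numpy, scipy, OpenCV 4.12 (cv2) and the standard library are available. Lean on these libraries where they do the work, as an engineer would, in place of code of your own. Each camera call takes 0.05 s, during which the arm holds its last target. There are 200 camera calls.

## Task

Lay out the stamping set on the desk. Stand the blue ink bottle in the middle of the walnut pen tray; on the tray's long centre line, stand the dark stamp midway between the bottle and the end of the tray that is nearer the green ink-pad tin, and the brass pencil sharpener midway between the bottle and the other end; stand the lighter brown stamp on the middle of the green tin's lid. All four end upright and let go, and the sand timer and the bell stay where they are.

Things in the scene. Friction and masses are not known exactly. Their poses are not given: they have to be found in the camera images.
- pen_tray: Walnut pen tray, 107 x 300 mm and 18 mm high, open on top; it does not move. Origin: centre of its underside; its y axis runs along its length, x across, z up. Inner floor 4 mm above the origin, 96 mm wide (x) and 290 mm long (y, from -145 to +145); the walls are 5 to 6 mm thick, the long ones 18 mm high, the end ones 16 mm. The two ends look alike. It is empty at the start.
- ink_pad_tin: Dark green flat ink-pad tin with a closed lid, 61 (x) x 90 (y) mm and 17 mm high; it does not move and the lid stays shut. Flat top. Origin: centre of its underside, z up. It lies beyond one end of the tray, on the tray's +y or -y side.
- ink_bottle: Squat dark blue ink bottle with a black screw cap, standing. Faceted body 52 mm across and 42 mm high, cap 34 mm across up to 58 mm; about 0.12 kg. Origin: centre of its underside, z up.
- dark_stamp: Turned hand stamp of very dark, almost black wood, standing on its rubber face. Round foot 37 mm across up to 16 mm, waist 24 mm across, bulbous grip about 31 mm across from 27 to 70 mm (total height 70 mm); grip it at about 50 mm; about 0.05 kg. Origin: centre of its underside, z up.
- brown_stamp: Turned hand stamp of lighter, orange-brown wood, standing on its rubber face. Round foot 36 mm across up to 16 mm, waist 24 mm across, bulbous grip about 30 mm across from 26 to 74 mm (total height 74 mm); grip it at about 50 mm; about 0.05 kg. Origin: centre of its underside, z up.
- sharpener: Round brass pencil sharpener, a cylinder 29 mm across and 25 mm high with a hole in its top, standing; 0.06 kg. Origin: centre of its underside, z up.
- sand_timer: Bystander: sand timer in a turned wooden frame, 56 mm across, 100 mm high, standing loose beyond the end of the tray that is away from the tin. Origin: centre of its underside, z up.
- brass_bell: Bystander: brass hand bell, 62 mm across at the mouth, handle 20 mm thick, 93 mm high, standing loose. Origin: centre of its underside, z up.
There are look-alikes about, which are no part of the job. Leave any purple or turquoise look-alike of the ink_bottle alone.

How it is judged:
By the outcome, as a careful person would: the job done as asked, in the order asked, and still so for the second after the job is handed in, with the robot touching nothing.
It also fails if it takes over 109 s, if anything falls off the work surface, if the arm or the gripper's body presses on something with over 40 N, if the wrist force passes 120 N, or if a joint passes its speed limit or range.

## Working session

There is one attempt and no reset: what is moved stays moved. The work goes in short steps, Python scripts to look and compute and a tool call to move; the robot and the scene stay as the last step left them, time stands still between calls to the robot, and variables do not carry over. Pictures are saved under pics/ and viewed, at most 14 in all, crops included, and the job is handed in when it is done.

Besides the shell and the picture viewer there is one more tool, called in YAML: its name, and indented under it one key for each argument. step_arm: Moves the arm, as the interface text tells. Its arguments: {"type":"object","properties":{"increments":{"type":"array","items":{"type":"array"}},"fingers":{"type":"number"},"grip_force":{"type":"number"}},"required":["increments"]}

```bash
mkdir -p pics; cat > h.py <<'E'
import numpy as np, cv2
from plant import r
def K(c):
    f=200/np.tan(np.radians(c['fov_y'])/2); return f
def cloud(c,d):
    f=K(c); v,u=np.mgrid[0:400,0:640]
    xd=(u-c['cx'])/f; yd=(v-c['cy'])/f
    x,y=xd.copy(),yd.copy()
    for _ in range(10):
        s=1+c['k1']*(x*x+y*y); x=xd/s;y=yd/s
    P=np.stack([x*d,y*d,d],-1)
    W=(P-np.array(c['t']))@np.array(c['R'])
    W[d==0]=np.nan
    return W
def snap(n,tag):
    c=r.calibration(n); p,d=r.snapshot(n)
    cv2.imwrite(f'pics/{tag}.png',p[:,:,::-1]); W=cloud(c,d)
    np.savez(f'{tag}.npz',p=p,W=W); return p,W,c
E
python3 - <<'E'
from h import *
for n in ('top','side'):
    p,W,c=snap(n,n+'0'); print(n,c)
s=r.get_state(); print(s)
E
```

```text
top {'fov_y': 56.59122093614507, 'cx': 318.744260645684, 'cy': 200.69945217837738, 'k1': -0.030712813568567237, 'R': array([[-0.01872929, -0.99972812, -0.01388898],
       [-0.9961216 ,  0.01985259, -0.08571838],
       [ 0.0859708 ,  0.01222967, -0.99622259]]), 't': array([0.03372973, 0.48028283, 1.11307066])}
side {'fov_y': 55.264195890734484, 'cx': 315.0718478339867, 'cy': 197.10106689375132, 'k1': -0.07638089758420022, 'R': array([[-0.98772854, -0.15471597,  0.02133768],
       [-0.08944549,  0.44837663, -0.88935814],
       [ 0.12803059, -0.88035298, -0.45671304]]), 't': array([0.45293914, 0.07741342, 1.37344621])}
{'clock': 0.1, 'q': array([-1.17423299,  0.68990031, -0.19452965,  1.56622539,  0.1572929 ,
        0.90248214, -0.21506983]), 'qd': array([-7.86419039e-05, -2.75566304e-03, -5.80148818e-04, -1.75020320e-03,
       -5.04570001e-04,  2.28852644e-03, -4.44896158e-04]), 'joint_torque': array([-3.26643443e-03, -5.28508258e+01, -1.27189659e+00, -1.53839189e+01,
       -5.26747538e-02,  2.07005964e-03,  5.92057313e-05]), 'tool_pos': array([0.22160944, 0.58375032, 0.21129428]), 'eef_rot': array([ 1.80335735e-01,  9.83604780e-01, -8.06857842e-04, -9.50727068e-05]), 'contact_force': array([ 0.66008097,  0.87563858, -0.2693794 ]), 'moment': array([-0.04086221,  0.02382605, -0.04373686]), 'finger_force': 0.0, 'opening': 0.9989168284006075}
```

View pics/top0.png

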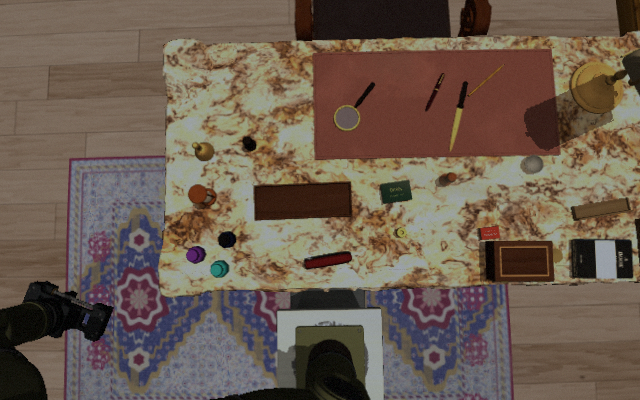

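View pics/side0.png

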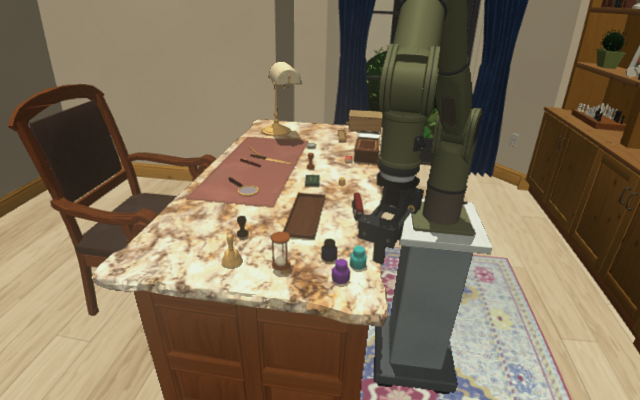

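The top view shows the tray at (303,201), tin (396,191), blue bottle (227,240), dark stamp (249,144), brown stamp (448,180), sharpener (401,233), timer (200,195) and bell (204,151). The purple and turquoise decoys are at (196,255) and (220,269).

```bash
cat > m.py <<'E'
from h import *
D=np.load('top0.npz'); p,W=D['p'],D['W']
S=np.load('side0.npz')['W'].reshape(-1,3)
T=W.reshape(-1,3)
print('table z', np.nanmedian(W[170:185,270:360,2]),)
px=dict(bottle=(227,240),purple=(196,255),turq=(220,269),dark=(249,144),bell=(204,151),timer=(198,195),brown=(448,180),sharp=(401,233))
for n,(u,v) in px.items():
    c=np.nanmedian(W[v-2:v+3,u-2:u+3].reshape(-1,3),0)[:2]
    for nm,Q in (('top',T),('side',S)):
        m=(np.hypot(Q[:,0]-c[0],Q[:,1]-c[1])<.045)&(Q[:,2]>.010)&(Q[:,2]<.12)
        q=Q[m]
        if len(q)<4: continue
        (cx,cy),rad=cv2.minEnclosingCircle(q[:,:2].astype(np.float32))
        zt=q[:,2].max(); t=q[q[:,2]>zt-.012]
        print(n,nm,len(q),'circ',np.round([cx,cy,rad],4),'ztop',round(zt,4),'topmean',np.round(t.mean(0)[:2],4),'mid',np.round((q.min(0)+q.max(0))[:2]/2,4))
for n,(u0,u1,v0,v1),z0 in (('tray',(245,362,174,228),.008),('tin',(375,418,172,210),.009)):
    q=W[v0:v1,u0:u1].reshape(-1,3); q=q[(q[:,2]>z0)&(q[:,2]<.05)]
    print(n,len(q),cv2.minAreaRect((q[:,:2]*1000).astype(np.float32)),np.percentile(q[:,2],[5,50,95]))
    q2=S[(np.abs(S[:,:2]-q.mean(0)[:2])<[.09,.19] if n=='tray' else np.abs(S[:,:2]-q.mean(0)[:2])<[.05,.06]).all(1)&(S[:,2]>z0)&(S[:,2]<.05)]
    if len(q2): print('  side',len(q2),cv2.minAreaRect((q2[:,:2]*1000).astype(np.float32)))
E
python3 m.py
python3 -c "
import cv2;a=cv2.imread('pics/top0.png')[125:285,180:470];cv2.imwrite('pics/c1.png',cv2.resize(a,None,fx=2.75,fy=2.75,interpolation=cv2.INTER_CUBIC))"
```

```text
table z 0.0003706523471170083
bottle top 226 circ [0.3697 0.3075 0.0253] ztop 0.0644 topmean [0.3696 0.306 ] mid [0.3697 0.3068]
bottle side 276 circ [0.3673 0.3102 0.0248] ztop 0.0606 topmean [0.3675 0.3119] mid [0.3672 0.3125]
purple top 253 circ [0.3246 0.3999 0.0258] ztop 0.0637 topmean [0.325  0.3998] mid [0.3246 0.3971]
purple side 334 circ [0.3255 0.4042 0.0247] ztop 0.0629 topmean [0.3253 0.4047] mid [0.3252 0.4067]
turq top 242 circ [0.2805 0.3269 0.0256] ztop 0.0647 topmean [0.2815 0.3272] mid [0.2805 0.3269]
turq side 308 circ [0.282  0.3297 0.0261] ztop 0.0627 topmean [0.2822 0.3333] mid [0.2827 0.3343]
dark top 152 circ [0.6623 0.2369 0.0192] ztop 0.0772 topmean [0.6627 0.2373] mid [0.6617 0.2377]
dark side 159 circ [0.6614 0.238  0.019 ] ztop 0.0714 topmean [0.6602 0.2429] mid [0.6621 0.2413]
bell top 296 circ [0.6455 0.3804 0.0296] ztop 0.097 topmean [0.6466 0.3819] mid [0.6464 0.3809]
bell side 352 circ [0.6446 0.3871 0.0292] ztop 0.096 topmean [0.645 0.386] mid [0.6449 0.3904]
timer top 395 circ [0.5022 0.3713 0.0285] ztop 0.106 topmean [0.5021 0.37  ] mid [0.5019 0.
[... 333 characters left out ...]
[ 0.3807 -0.2223  0.0149] ztop 0.0336 topmean [ 0.3813 -0.2223] mid [ 0.3809 -0.222 ]
sharp side 34 circ [ 0.3786 -0.2205  0.0175] ztop 0.0281 topmean [ 0.3778 -0.2179] mid [ 0.3789 -0.2205]
tray 942 ((496.205078125, 75.83304595947266), (131.6444549560547, 300.63519287109375), 1.3033192157745361) [0.00812086 0.01153307 0.02181663]
  side 294 ((482.0734558105469, 74.79457092285156), (107.80130004882812, 307.5796813964844), 1.2552810907363892)
tin 584 ((506.2267761230469, -212.31283569335938), (60.97659683227539, 91.15138244628906), 7.4984869956970215) [0.01383939 0.01767335 0.02087223]
  side 147 ((504.87005615234375, -211.80850219726562), (58.7564582824707, 98.7164535522461), 8.266357421875)
```

View pics/c1.png

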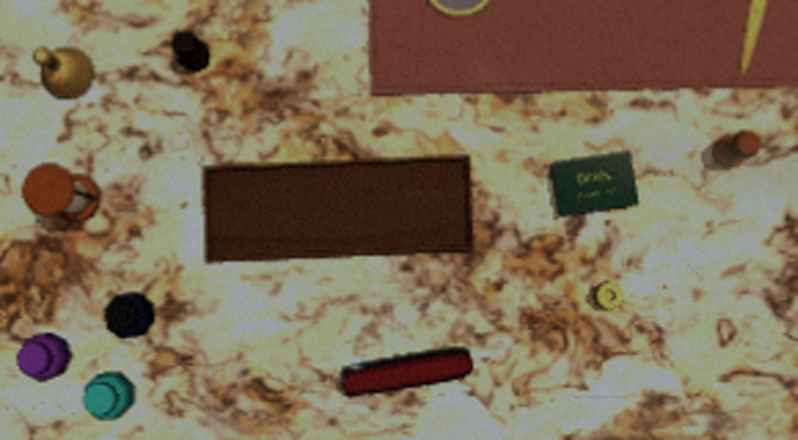

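The crop confirms the layout: the tin is on the tray's -y side, and the turquoise and purple bottles sit close to the blue one. Next I'll refine the tray and tin poses and plan the first move.

```bash
cat >> h.py <<'E'
def onplane(c,uv,z):
    f=K(c); uv=np.asarray(uv,float); xd=(uv[:,0]-c['cx'])/f; yd=(uv[:,1]-c['cy'])/f; x,y=xd,yd
    for _ in range(10):
        s=1+c['k1']*(x*x+y*y); x=xd/s;y=yd/s
    R=np.array(c['R']); o=-R.T@np.array(c['t']); d=np.stack([x,y,1+0*x],-1)@R
    return o+d*((z-o[2])/d[:,2])[:,None]
def yaw():
    from scipy.spatial.transform import Rotation as Ro
    M=Ro.from_quat(r.get_state()['eef_rot']).as_matrix(); return np.degrees(np.arctan2(M[1,1],M[0,1])),M[:,2]
def go(x,y,z,a=None):
    s=r.get_state(); d=(np.array([x,y,z])-s['tool_pos'])*100; ya,zz=yaw()
    print('delta cm',np.round(d,2),'yaw',round(ya,1),'turn',None if a is None else round((a-ya+90)%180-90,1),'tilt',np.round(zz,3),'q',np.round(s['q'],2),'t',s['clock'])
E
python3 - <<'E'
from h import *
D=np.load('top0.npz'); p=D['p'].astype(int); c=r.calibration('top')
R,G,B=p[...,0],p[...,1],p[...,2]
m=np.zeros((400,640),np.uint8); m[170:230,245:365]=((R+G+B)<210)[170:230,245:365]
t=np.zeros_like(m); t[175:212,370:420]=((G>R+5)&(G+R+B<260))[175:212,370:420]
for n,k,z in (('tray',m,.017),('tin',t,.017)):
    k=cv2.morphologyEx(k,cv2.MORPH_OPEN,np.ones((3,3)))
    cs,_=cv2.findContours(k,cv2.RETR_EXTERNAL,cv2.CHAIN_APPROX_NONE); b=max(cs,key=cv2.contourArea)[:,0]
    print(n,len(b),cv2.minAreaRect((onplane(c,b,z)[:,:2]*1000).astype(np.float32)))
go(.369,.309,.13,51)
E
```

```text
tray 267 ((483.876953125, 73.53602600097656), (302.1056823730469, 118.70320129394531), 88.29804992675781)
tin 92 ((505.2507019042969, -213.13864135742188), (58.746585845947266, 88.97355651855469), 6.188037395477295)
delta cm [ 14.74 -27.48  -8.13] yaw 69.2 turn -18.2 tilt [-0.    -0.002 -1.   ] q [-1.17  0.69 -0.19  1.57  0.16  0.9  -0.22] t 0.1
```

step_arm:
  increments:
    - [[1.47,-2.75,-0.8],[0,0,-1.8]]
    - [[1.47,-2.75,-0.8],[0,0,-1.8]]
    - [[1.47,-2.75,-0.8],[0,0,-1.8]]
    - [[1.47,-2.75,-0.8],[0,0,-1.8]]
    - [[1.47,-2.75,-0.8],[0,0,-1.8]]
    - [[1.47,-2.75,-0.8],[0,0,-1.8]]
    - [[1.47,-2.75,-0.8],[0,0,-1.8]]
    - [[1.47,-2.75,-0.8],[0,0,-1.8]]
    - [[1.47,-2.75,-0.8],[0,0,-1.8]]
    - [[1.47,-2.75,-0.8],[0,0,-1.8]]
  fingers: 1
  grip_force: 15

```text
clock: 1.1
tool_pos: [0.3691, 0.3082, 0.1316]
eef_rot: [0.333, 0.943, -0.0, -0.0]
contact_force: [1.0, 0.2, -0.2]
opening: 1.002
finger_force: 0.0
```

```bash
python3 - <<'E'
from h import *
go(.369,.309,.008,51)
p,W,c=snap('wrist','w1'); print(np.round(-np.array(c['R']).T@c['t'],3), np.round(c['R'],2)[2])
p,W,c=snap('top','top1')
D=p.astype(int);R,G,B=D[...,0],D[...,1],D[...,2]
E
```

```text
delta cm [-1.000e-02  8.000e-02 -1.236e+01] yaw 51.2 turn -0.2 tilt [-0. -0. -1.] q [-0.71  0.64 -0.12  2.07  0.17  0.44 -0.08] t 1.1
[0.309 0.358 0.303] [ 0.24 -0.19 -0.95]
```

View pics/w1.png

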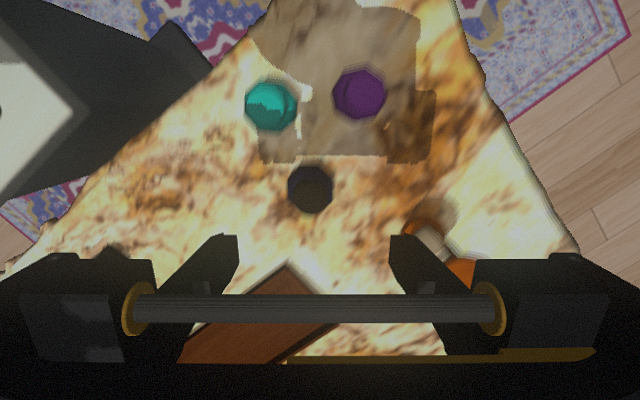

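The wrist view shows the blue bottle at (310,188) between the fingers, with turquoise at (271,105) and purple at (359,94). I'll measure the bottle from this view.

```bash
cat >> h.py <<'E'
def meas(W,c0,rad,zlo,zhi):
    Q=W.reshape(-1,3); m=(np.hypot(Q[:,0]-c0[0],Q[:,1]-c0[1])<rad)&(Q[:,2]>zlo)&(Q[:,2]<zhi); q=Q[m]
    if len(q)<5: print('few',len(q)); return
    (x,y),R=cv2.minEnclosingCircle(q[:,:2].astype(np.float32)); print(len(q),'circ',np.round([x,y,R],4),'mid',np.round((np.percentile(q,1,axis=0)+np.percentile(q,99,axis=0))[:2]/2,4),'ztop',round(np.percentile(q[:,2],98),4))
E
python3 - <<'E'
from h import *
W=np.load('w1.npz')['W']
print(np.round(W[188,310],3),np.round(W[105,271],3),np.round(W[94,359],3))
meas(W,(.369,.309),.045,.012,.08)
meas(W,(.369,.309),.045,.046,.08)
meas(W,(.325,.40),.045,.012,.08)
E
```

```text
[0.363 0.311 0.056] [0.286 0.331 0.057] [0.325 0.393 0.057]
1898 circ [0.3692 0.3068 0.0254] mid [0.3672 0.3079] ztop 0.058
1072 circ [0.3693 0.3067 0.0172] mid [0.3688 0.3072] ztop 0.0583
2455 circ [0.3257 0.4003 0.0257] mid [0.3254 0.3998] ztop 0.0583
```

step_arm:
  increments:
    - [[0,-0.1,-2],[0,0,0]]
    - [[0,0,-2],[0,0,0]]
    - [[0,0,-2],[0,0,0]]
    - [[0,0,-2],[0,0,0]]
    - [[0,0,-2],[0,0,0]]
    - [[0,0,-1.2],[0,0,0]]
    - [[0,0,-0.6],[0,0,0]]
    - [[0,0,-0.3],[0,0,0]]
    - [[0,0,0],[0,0,0]]
    - [[0,0,0],[0,0,0]]

```text
clock: 2.2
tool_pos: [0.3691, 0.3087, 0.0116]
eef_rot: [0.332, 0.943, 0.001, 0.0]
contact_force: [0.0, 0.2, -0.3]
opening: 0.997
finger_force: 0.0
```

step_arm:
  increments:
    - [[0,0,0],[0,0,0]]
    - [[0,0,0],[0,0,0]]
    - [[0,0,0],[0,0,0]]
    - [[0,0,0],[0,0,0]]
    - [[0,0,0],[0,0,0]]
    - [[0,0,0],[0,0,0]]
    - [[0,0,0],[0,0,0]]
    - [[0,0,0],[0,0,0]]
    - [[0,0,0],[0,0,0]]
    - [[0,0,0],[0,0,0]]
  fingers: 0
  grip_force: 15

```text
clock: 3.2
tool_pos: [0.3686, 0.3081, 0.0115]
eef_rot: [0.332, 0.943, -0.0, 0.0]
contact_force: [-0.4, -1.2, 5.4]
opening: 0.388
finger_force: 12.4
```

```bash
python3 - <<'E'
from h import *
s=r.get_state();print(s['opening'],s['finger_force'],s['contact_force'],s['moment'])
p,W,c=snap('wrist','w2');meas(W,(.369,.309),.03,.012,.08);meas(W,(.369,.309),.03,.046,.08)
p2,W2,c=snap('side','s2')
meas(W2,(.325,.40),.045,.012,.08)
cv2.imwrite('pics/w2b.png',np.vstack([p[100:300,200:420],cv2.resize(p2[220:300,290:400],(220,160))])[:,:,::-1].repeat(2,0).repeat(2,1)[:,:,:])
E
```

```text
0.38794537062041506 12.351952726312447 [-0.3611738  -1.16801811  5.38735201] [-0.19182666  0.18652486 -0.00799685]
8283 circ [0.3619 0.3146 0.0287] mid [0.3648 0.3143] ztop 0.0781
5576 circ [0.3619 0.3145 0.0286] mid [0.365 0.314] ztop 0.0787
324 circ [0.3252 0.4045 0.0246] mid [0.3251 0.407 ] ztop 0.0615
```

View pics/w2.png

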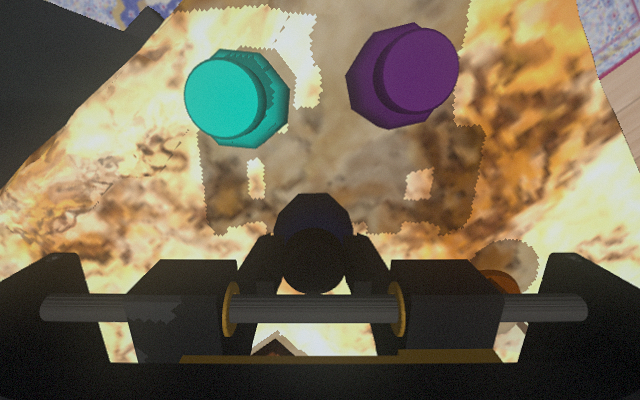

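The bottle is between the fingers, with its cap at (315,260) and body at (313,225). The gap is too narrow for the 52 mm body, so I'll check for tilt.

```bash
python3 - <<'E'
from h import *
W=np.load('w2.npz')['W']
def pl(u0,u1,v0,v1):
    q=W[v0:v1,u0:u1].reshape(-1,3); q=q[~np.isnan(q[:,0])]; m=q.mean(0); n=np.linalg.svd(q-m)[2][2]; print(np.round(m,4),np.round(n,3),q[:,2].min(),q[:,2].max())
pl(300,330,245,275); pl(205,240,80,110); pl(410,440,55,90); pl(295,330,198,222)
for v in range(190,300,8): print(v,np.round(W[v,315],3))
for u in range(230,400,10): print(u,np.round(W[230,u],3),np.round(W[280,u],3))
E
```

```text
[0.3668 0.3115 0.0571] [-0.006  0.001 -1.   ] 0.05548544802869319 0.05901611125095487
[0.2803 0.3303 0.0571] [-0.014 -0.002  1.   ] 0.05497369691339047 0.05906225483764559
[0.3265 0.4022 0.057 ] [ 0.005 -0.017 -1.   ] 0.05502119316055673 0.05900601010886055
[0.3528 0.3209 0.0288] [ 0.774 -0.587 -0.238] 0.008434730248535175 0.03734388819860628
190 [ 0.352  0.324 -0.003]
198 [0.352 0.324 0.014]
206 [0.352 0.324 0.029]
214 [0.355 0.322 0.034]
222 [0.358 0.319 0.036]
230 [0.358 0.319 0.047]
238 [0.358 0.319 0.055]
246 [0.361 0.317 0.057]
254 [0.364 0.314 0.057]
262 [0.368 0.311 0.057]
270 [0.372 0.308 0.057]
278 [0.375 0.305 0.058]
286 [0.379 0.302 0.057]
294 [0.349 0.325 0.114]
230 [ 0.337  0.258 -0.002] [0.331 0.308 0.112]
240 [ 0.342  0.262 -0.003] [0.343 0.291 0.084]
250 [ 0.346  0.268 -0.003] [0.345 0.295 0.084]
260 [ 0.351  0.274 -0.002] [0.349 0.296 0.08 ]
270 [ 0.355  0.28  -0.002] [0.351 0.3   0.082]
280 [0.35  0.299 0.033] [0.365 0.29  0.058]
290 [0.353 0.305 0.035] [0.368 0.294 0.057]
300 [0.354 0.312 0.043] [0.372 0.298 0.057]
310 [0.356 0.317 0.047] [0.375 0.302 0.057]
320 [0.36  0.321 0.045] [0.378 0.306 0.057]
330 [0.367 0.323 0.036] [0.381 0.31  0.057]
340 [0.371 0.327 0.035] [0.385 0.314 0.057]
350 [0.376 0.331 0.033] [0.384 0.32  0.063]
360 [ 0.396  0.331 -0.002] [0.375 0.329 0.082]
370 [ 0.401  0.336 -0.003] [0.378 0.332 0.08 ]
380 [ 0.405  0.342 -0.002] [0.378 0.336 0.084]
390 [ 0.41   0.348 -0.003] [0.365 0.344 0.106]
```

View pics/w2b.png

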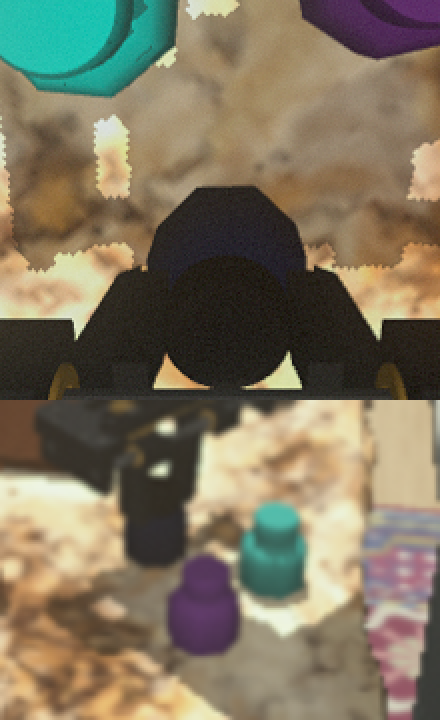

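```bash
python3 - <<'E'
from h import *
W=np.load('s2.npz')['W']
# crop: rows 220-300, cols 290-400
for u in (325,328,331):
    for v in range(225,268,4): print(u,v,np.round(W[v,u],3), np.load('s2.npz')['p'][v,u])
E
```

```text
325 225 [0.378 0.36  0.145] [51 47 40]
325 229 [0.378 0.355 0.129] [65 57 45]
325 233 [0.377 0.362 0.121] [89 75 51]
325 237 [0.376 0.362 0.108] [53 50 42]
325 241 [0.379 0.337 0.078] [51 48 40]
325 245 [0.378 0.336 0.063] [51 47 39]
325 249 [0.378 0.336 0.049] [52 48 40]
325 253 [0.378 0.33  0.032] [51 48 48]
325 257 [0.378 0.33  0.017] [49 45 44]
325 261 [0.377 0.328 0.001] [78 71 59]
325 265 [ 0.375  0.345 -0.001] [126 107  83]
328 225 [0.371 0.349 0.14 ] [74 65 46]
328 229 [0.37  0.35  0.127] [52 50 44]
328 233 [0.368 0.365 0.124] [53 49 42]
328 237 [0.369 0.358 0.106] [171 175 144]
328 241 [0.373 0.306 0.058] [50 44 36]
328 245 [0.371 0.322 0.055] [50 45 36]
328 249 [0.371 0.322 0.041] [50 46 44]
328 253 [0.369 0.328 0.031] [50 47 48]
328 257 [0.369 0.329 0.017] [49 45 44]
328 261 [0.368 0.331 0.005] [70 60 51]
328 265 [0.366 0.348 0.003] [131 113  88]
331 225 [0.364 0.335 0.132] [199 191 155]
331 229 [0.362 0.349 0.128] [66 64 55]
331 233 [0.361 0.353 0.117] [50 46 39]
331 237 [ 0.376  0.192 -0.001] [203 212 178]
331 241 [0.365 0.304 0.058] [47 42 33]
331 245 [0.362 0.323 0.057] [50 45 36]
331 249 [0.362 0.321 0.042] [49 46 44]
331 253 [0.361 0.328 0.032] [49 46 47]
331 257 [0.36  0.329 0.019] [50 47 46]
331 261 [0.359 0.329 0.004] [65 58 50]
331 265 [0.357 0.344 0.001] [132 120 100]
```

```bash
python3 - <<'E'
from h import *
for n,z in (('w1',.1316),('w2',.0115)):
    W=np.load(n+'.npz')['W']
    for (u0,u1) in ((150,300),(330,480)):
        q=W[190:300,u0:u1]; vv,uu=np.mgrid[190:300,u0:u1]
        m=(q[...,2]>z+.001)&(q[...,2]<z+.12)&(q[...,2]>.064)
        i=np.argsort(np.where(m,q[...,2],9).ravel())[:400:50]
        print(n,[(int(uu.ravel()[k]),int(vv.ravel()[k]),np.round(q.reshape(-1,3)[k]-[0,0,z],3).tolist()) for k in i])
E
```

```text
w1 [(236, 234, [0.336, 0.279, 0.024]), (226, 235, [0.332, 0.276, 0.027]), (224, 237, [0.332, 0.275, 0.029]), (237, 264, [0.349, 0.269, 0.03]), (215, 236, [0.328, 0.273, 0.032]), (219, 240, [0.331, 0.274, 0.033]), (221, 241, [0.332, 0.275, 0.034]), (214, 239, [0.328, 0.273, 0.035])]
w1 [(397, 234, [0.394, 0.351, 0.024]), (402, 235, [0.395, 0.353, 0.027]), (403, 237, [0.395, 0.353, 0.029]), (396, 238, [0.392, 0.35, 0.03]), (391, 264, [0.403, 0.339, 0.031]), (403, 240, [0.394, 0.352, 0.033]), (419, 239, [0.398, 0.36, 0.034]), (395, 247, [0.393, 0.347, 0.036])]
w2 [(277, 286, [0.364, 0.29, 0.053]), (267, 260, [0.349, 0.297, 0.054]), (275, 269, [0.355, 0.297, 0.055]), (271, 263, [0.351, 0.298, 0.056]), (267, 263, [0.349, 0.297, 0.057]), (272, 264, [0.351, 0.299, 0.058]), (256, 263, [0.345, 0.295, 0.059]), (249, 265, [0.344, 0.292, 0.061])]
w2 [(351, 276, [0.382, 0.322, 0.053]), (368, 259, [0.379, 0.335, 0.054]), (379, 258, [0.381, 0.339, 0.055]), (378, 259, [0.38, 0.339, 0.056]), (372, 261, [0.379, 0.336, 0.057]), (377, 262, [0.38, 0.338, 0.058]), (370, 263, [0.377, 0.335, 0.06]), (355, 268, [0.375, 0.329, 0.061])]
```

The cap is level, so the bottle is upright but held by its cap. The fingers actually end about 28 mm above the nominal TCP. That grip is usable, so I'll lift and carry.

step_arm:
  increments:
    - [[0,0,1.5],[0,0,0]]
    - [[0,0,3],[0,0,0]]
    - [[0,0,3],[0,0,0]]
    - [[1.0,-2.0,2],[0,0,-6]]
    - [[1.75,-3.55,0],[0,0,-7.5]]
    - [[1.75,-3.55,0],[0,0,-7.5]]
    - [[1.75,-3.55,0],[0,0,-7.5]]
    - [[1.75,-3.55,0],[0,0,-7.5]]
    - [[1.75,-3.55,0],[0,0,-7.5]]
    - [[1.75,-3.55,0],[0,0,-7.5]]

```text
clock: 4.3
tool_pos: [0.4841, 0.0738, 0.1059]
eef_rot: [0.708, 0.707, -0.0, -0.0]
contact_force: [0.5, 0.2, -1.3]
opening: 0.379
finger_force: 16.2
```

```bash
python3 - <<'E'
from h import *
go(.484,.0745,.0155,0)
s=r.get_state();print(s['opening'],s['finger_force'],s['contact_force'])
p,W,c=snap('wrist','w3'); p2,W2,c2=snap('side','s3')
a=cv2.resize(p2[130:280,240:400],(427,400)); cv2.imwrite('pics/w3b.png',cv2.resize(np.hstack([p,a]),(800,300))[:,:,::-1])
E
```

```text
delta cm [-0.01  0.07 -9.04] yaw -0.1 turn 0.1 tilt [-0.  0. -1.] q [-0.25  0.7   0.01  2.07 -0.02  0.38 -0.22] t 4.3
0.3787464538823169 16.188562544994056 [ 0.46276663  0.18073778 -1.31564539]
```

View pics/w3b.png

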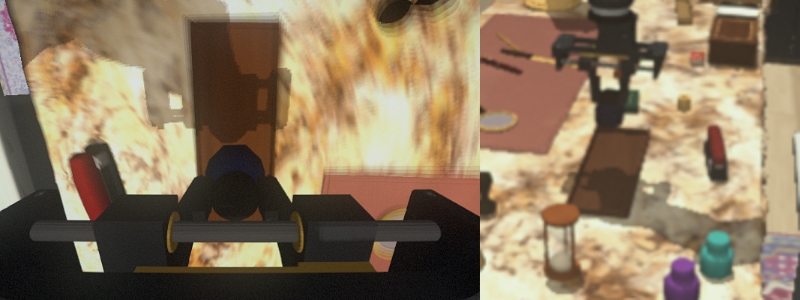

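The bottle is held and hanging straight. The tray's +y end is visible, with its edge at about (235,18) in the half-scale picture. Now I'll measure the tray and bottle.

```bash
python3 - <<'E'
from h import *
W=np.load('w3.npz')['W'];p=np.load('w3.npz')['p'].astype(int)
Q=W.reshape(-1,3)
# cap
m=(np.hypot(Q[:,0]-.486,Q[:,1]-.076)<.03)&(Q[:,2]>.135)&(Q[:,2]<.158); q=Q[m]; 
print('captop z',np.percentile(q[:,2],[5,50,95]),'n',len(q)); 
k=q[abs(q[:,2]-np.median(q[:,2]))<.003]
print(cv2.minEnclosingCircle(k[:,:2].astype(np.float32)),'mid',(k.min(0)+k.max(0))/2)
# tray rim
m=(Q[:,2]>.011)&(Q[:,2]<.025)&(abs(Q[:,0]-.484)<.07)&(Q[:,1]>.10)&(Q[:,1]<.25); t=Q[m]; print('rim',len(t))
for lo,hi in ((-.07,-.03),(.03,.07)):
    e=t[(t[:,0]-.484>lo)&(t[:,0]-.484<hi)&(t[:,1]<.215)]
    if len(e)<20: continue
    pf=[]
    for y0 in np.arange(.12,.21,.015):
        b=e[abs(e[:,1]-y0)<.0075]
        if len(b)>5: pf.append((y0,np.percentile(b[:,0],5),np.percentile(b[:,0],95)))
    pf=np.array(pf);print(np.round(pf,4))
e=t[abs(t[:,0]-.484)<.04]; e=e[e[:,1]>.2]
if len(e):
  for x0 in (.45,.47,.49,.51):
    b=e[abs(e[:,0]-x0)<.01]; print(x0,len(b),np.percentile(b[:,1],[3,97]) if len(b) else '')
E
```

```text
captop z [0.1388804  0.15098587 0.15493794] n 4826
((0.48605722188949585, 0.08395985513925552), 0.028960801661014557) mid [0.48603996 0.07344055 0.15098421]
rim 2847
[[0.12   0.4301 0.4346]
 [0.135  0.4294 0.4341]
 [0.15   0.4291 0.4338]
 [0.165  0.4288 0.4334]
 [0.18   0.4283 0.4329]
 [0.195  0.4279 0.4326]]
[[0.12   0.5315 0.5362]
 [0.135  0.5311 0.5356]
 [0.15   0.5308 0.5354]
 [0.165  0.5304 0.5351]
 [0.18   0.5301 0.5345]
 [0.195  0.5297 0.5338]]
0.45 156 [0.21702491 0.22191584]
0.47 191 [0.21733141 0.22256227]
0.49 184 [0.21782721 0.22266092]
0.51 198 [0.21847412 0.22337843]
```

```bash
python3 - <<'E'
from h import *
Q=np.load('w3.npz')['W'].reshape(-1,3)
for x0 in (.478,.484,.490):
    b=Q[(abs(Q[:,0]-x0)<.002)&(abs(Q[:,2]-.151)<.002)&(abs(Q[:,1]-.075)<.025)]; print(x0,np.percentile(b[:,1],[1,50,99]))
for y0 in (.07,.075,.08):
    b=Q[(abs(Q[:,1]-y0)<.002)&(abs(Q[:,2]-.151)<.002)&(abs(Q[:,0]-.485)<.022)]; print(y0,np.percentile(b[:,0],[1,50,99]))
b=Q[(abs(Q[:,0]-.484)<.02)&(Q[:,2]>.09)&(Q[:,2]<.13)&(abs(Q[:,1]-.1)<.02)]; print('body front y',np.percentile(b[:,1],[50,98]),b[:,2].min())
E
```

```text
0.478 [0.05983973 0.07508303 0.08843593]
0.484 [0.05805579 0.07501226 0.08974455]
0.49 [0.05846643 0.07483083 0.08978975]
0.07 [0.46849196 0.48591982 0.50288095]
0.075 [0.46846946 0.48591205 0.50284523]
0.08 [0.46853302 0.48590773 0.50303064]
body front y [0.09342702 0.09742003] 0.09436128075907554
```

step_arm:
  increments:
    - [[-0.1,-0.1,-2],[0,0,1]]
    - [[0,0,-2],[0,0,0.7]]
    - [[0,0,-2],[0,0,0]]
    - [[0,0,-1.5],[0,0,0]]
    - [[0,0,-0.7],[0,0,0]]
    - [[0,0,-0.4],[0,0,0]]
    - [[0,0,-0.2],[0,0,0]]
    - [[0,0,-0.1],[0,0,0]]
    - [[0,0,0],[0,0,0]]
    - [[0,0,0],[0,0,0]]

```text
clock: 5.4
tool_pos: [0.4831, 0.0744, 0.0175]
eef_rot: [0.695, 0.719, 0.0, 0.0]
contact_force: [0.3, -0.7, -1.0]
opening: 0.38
finger_force: 15.7
```

step_arm:
  increments:
    - [[0,-0.1,-0.1],[0,0,0]]
    - [[0,0,-0.1],[0,0,0]]
    - [[0,0,0],[0,0,0]]
    - [[0,0,0],[0,0,0]]
    - [[0,0,0],[0,0,0]]
    - [[0,0,0],[0,0,0]]
    - [[0,0,0],[0,0,0]]
    - [[0,0,0],[0,0,0]]
    - [[0,0,0],[0,0,0]]
    - [[0,0,0],[0,0,0]]

```text
clock: 6.4
tool_pos: [0.4831, 0.0731, 0.0159]
eef_rot: [0.695, 0.719, 0.0, 0.0]
contact_force: [-0.6, -0.4, 6.9]
opening: 0.383
finger_force: 16.6
```

step_arm:
  increments:
    - [[0,0,0],[0,0,0]]
    - [[0,0,0],[0,0,0]]
    - [[0,0,0],[0,0,0]]
    - [[0,0,0],[0,0,0]]
    - [[0,0,0],[0,0,0]]
    - [[0,0,2],[0,0,0]]
    - [[0,0,3],[0,0,0]]
    - [[0,0,3],[0,0,0]]
    - [[0,0,3],[0,0,0]]
    - [[0,0,3],[0,0,0]]
  fingers: 0.8

```text
clock: 7.4
tool_pos: [0.4824, 0.0733, 0.1562]
eef_rot: [0.695, 0.719, -0.0, -0.0]
contact_force: [0.6, 0.2, 0.6]
opening: 0.797
finger_force: 0.0
```

```bash
python3 - <<'E'
from h import *
go(.6623,.2373,.13,0)
p,W,c=snap('wrist','w4'); meas(W,(.4845,.073),.035,.051,.075);meas(W,(.4845,.073),.035,.03,.075)
Q=W.reshape(-1,3);z=r.get_state()['tool_pos'][2]; f=Q[(Q[:,2]>z-.01)&(Q[:,2]<z+.1)&(abs(Q[:,1]-.073)<.04)]; print('finger low',np.sort(f[:,2]-z)[:200:40])
E
```

```text
delta cm [17.99 16.4  -2.62] yaw 1.9 turn -1.9 tilt [-0. -0. -1.] q [-0.25  0.6   0.01  2.04 -0.01  0.5  -0.2 ] t 7.4
896 circ [0.4847 0.0726 0.0171] mid [0.4846 0.0729] ztop 0.0625
1561 circ [0.4849 0.0725 0.0257] mid [0.485  0.0763] ztop 0.0623
finger low [0.02012018 0.02217889 0.02305259 0.02377165 0.02460252]
```

The bottle stands at (0.4847, 0.0726), within about 0.5 mm of the tray centre. Next is the dark stamp.

step_arm:
  increments:
    - [[1,1,0],[0,0,-1.9]]
    - [[2.2,2,0],[0,0,0]]
    - [[2.2,2,0],[0,0,0]]
    - [[2.2,2,0],[0,0,0]]
    - [[2.2,2,0],[0,0,0]]
    - [[2.2,2,0],[0,0,0]]
    - [[2.2,2,0],[0,0,0]]
    - [[2.2,2,-1],[0,0,0]]
    - [[1.6,1.4,-1],[0,0,0]]
    - [[0,0,0],[0,0,0]]
  fingers: 1

```text
clock: 8.45
tool_pos: [0.6626, 0.2399, 0.1325]
eef_rot: [0.706, 0.708, -0.0, -0.001]
contact_force: [-0.6, 1.4, 1.0]
opening: 0.999
finger_force: 0.0
```

```bash
python3 - <<'E'
from h import *
p,W,c=snap('wrist','w5'); meas(W,(.662,.2375),.04,.01,.09);meas(W,(.662,.2375),.04,.03,.09);meas(W,(.662,.2375),.04,.06,.09)
go(.6620,.2375,.022,0)
E
```

```text
1211 circ [0.6635 0.2373 0.0188] mid [0.6641 0.2384] ztop 0.0697
834 circ [0.6638 0.2362 0.0155] mid [0.664  0.2376] ztop 0.0698
720 circ [0.6638 0.2366 0.0142] mid [0.6641 0.237 ] ztop 0.0699
delta cm [  0.    -0.04 -11.13] yaw 0.1 turn -0.1 tilt [-0.002 -0.001 -1.   ] q [-0.44  0.89  0.05  1.37 -0.05  0.89 -0.37] t 8.5
```

step_arm:
  increments:
    - [[0.15,-0.1,-2],[0,0,0]]
    - [[0,0,-2],[0,0,0]]
    - [[0,0,-2],[0,0,0]]
    - [[0,0,-2],[0,0,0]]
    - [[0,0,-1.5],[0,0,0]]
    - [[0,0,-1],[0,0,0]]
    - [[0,0,-0.5],[0,0,0]]
    - [[0,0,0],[0,0,0]]
    - [[0,0,0],[0,0,0]]
    - [[0,0,0],[0,0,0]]

```text
clock: 9.5
tool_pos: [0.665, 0.2366, 0.026]
eef_rot: [0.707, 0.707, 0.001, 0.0]
contact_force: [-0.4, -0.1, 0.2]
opening: 1.002
finger_force: 0.0
```

step_arm:
  increments:
    - [[0,0,0],[0,0,0]]
    - [[0,0,0],[0,0,0]]
    - [[0,0,0],[0,0,0]]
    - [[0,0,0],[0,0,0]]
    - [[0,0,0],[0,0,0]]
    - [[0,0,0],[0,0,0]]
    - [[0,0,0],[0,0,0]]
    - [[0,0,0],[0,0,0]]
    - [[0,0,0],[0,0,0]]
    - [[0,0,0],[0,0,0]]
  fingers: 0

```text
clock: 10.5
tool_pos: [0.6642, 0.2363, 0.025]
eef_rot: [0.707, 0.707, -0.0, -0.0]
contact_force: [-0.6, 0.1, 0.2]
opening: 0.326
finger_force: 15.0
```

```bash
python3 - <<'E'
from h import *
go(.4866,-.001,.026,1.6)
p,W,c=snap('wrist','w6'); p2,W2,c2=snap('side','s6')
a=cv2.resize(p2[190:270,200:328],(640,400)); cv2.imwrite('pics/w6b.png',cv2.resize(np.hstack([p,a]),(800,250))[:,:,::-1])
E
```

```text
delta cm [-17.76 -23.73   0.1 ] yaw 0.0 turn 1.6 tilt [-0.  0. -1.] q [-0.43  1.02  0.04  1.42 -0.06  0.7  -0.36] t 10.5
```

View pics/w6b.png

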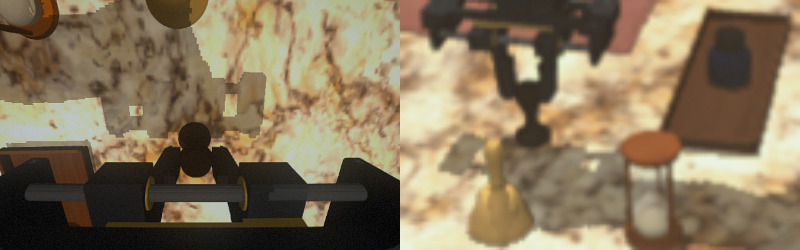

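step_arm:
  increments:
    - [[0,0,2],[0,0,0]]
    - [[0,0,4],[0,0,0]]
    - [[-1,-1.4,3],[0,0,0]]
    - [[-2.4,-3.2,0],[0,0,0.8]]
    - [[-2.4,-3.2,0],[0,0,0.8]]
    - [[-2.4,-3.2,0],[0,0,0]]
    - [[-2.4,-3.2,0],[0,0,0]]
    - [[-2.4,-3.2,0],[0,0,0]]
    - [[-2.4,-3.2,0],[0,0,0]]
    - [[-2.3,-3.1,0],[0,0,0]]

```text
clock: 11.6
tool_pos: [0.4864, -0.002, 0.1153]
eef_rot: [0.697, 0.717, 0.0, 0.0]
contact_force: [0.3, -0.8, -0.3]
opening: 0.328
finger_force: 15.0
```

```bash
python3 - <<'E'
from h import *
s=r.get_state();print(s['opening'],s['finger_force'],s['contact_force'])
go(.4865,-.0007,.029,1.6)
p,W,c=snap('wrist','w7'); z=r.get_state()['tool_pos'];Q=W.reshape(-1,3)
zt=z[2]+.045; 
for lo,hi in ((.030,.044),(.038,.044),(-.026,-.008)):
    q=Q[(Q[:,2]-z[2]>lo)&(Q[:,2]-z[2]<hi)&(abs(Q[:,0]-z[0])<.013)&(abs(Q[:,1]-z[1])<.025)]
    if len(q): print(lo,len(q),np.round(np.percentile(q,[1,50,99],axis=0)-z,4).tolist())
meas(W,(.4845,.073),.035,.051,.07)
E
```

```text
0.3280657760039802 15.001130343298428 [ 0.33772292 -0.78007871 -0.33377579]
delta cm [ 0.01  0.13 -8.63] yaw 1.6 turn -0.0 tilt [ 0.001 -0.    -1.   ] q [-0.08  0.67 -0.01  2.07  0.02  0.39 -0.08] t 11.6
0.03 1439 [[-0.0123, -0.0051, 0.0306], [0.0014, 0.0155, 0.041], [0.0128, 0.0219, 0.044]]
0.038 981 [[-0.0117, -0.0054, 0.0382], [0.0022, 0.0137, 0.0421], [0.0128, 0.0203, 0.044]]
-0.026 769 [[-0.0121, -0.0032, -0.0197], [-0.0031, 0.017, -0.0128], [0.0126, 0.0248, -0.0081]]
1552 circ [0.4845 0.0719 0.0172] mid [0.4844 0.0718] ztop 0.0628
```

```bash
python3 - <<'E'
from h import *
Q=np.load('w7.npz')['W'].reshape(-1,3); z=r.get_state()['tool_pos']
D=Q-z
q=D[(abs(D[:,0])<.004)&(abs(D[:,1])<.04)&(D[:,2]>-.03)&(D[:,2]<.06)]
for h in np.arange(-.026,.056,.004):
    b=q[abs(q[:,2]-h)<.002]
    if len(b)>3: print(round(h,3),len(b),np.round(np.percentile(b[:,1],[2,98]),4))
p,W,c=snap('top','top7'); meas(W,(.4865,-.0007),.03,.085,.12)
E
```

```text
-0.022 4 [0.0236 0.0251]
-0.018 20 [0.0229 0.0256]
-0.014 106 [0.0169 0.0252]
-0.01 96 [0.0015 0.0205]
-0.006 91 [0.0037 0.0161]
-0.002 31 [0.006  0.0143]
0.002 22 [0.0085 0.0137]
0.006 12 [0.0107 0.0137]
0.022 6 [0.0177 0.0192]
0.03 27 [0.0171 0.0214]
0.034 77 [0.0159 0.0213]
0.038 84 [0.0136 0.0202]
0.042 399 [-0.0034  0.0188]
0.046 122 [0.0008 0.0121]
few 0
```

step_arm:
  increments:
    - [[0,-0.5,-2],[0,0,0]]
    - [[0,0,-2],[0,0,0]]
    - [[0,0,-2],[0,0,0]]
    - [[0,0,-1.2],[0,0,0]]
    - [[0,0,-0.7],[0,0,0]]
    - [[0,0,-0.3],[0,0,0]]
    - [[0,0,0],[0,0,0]]
    - [[0,0,0],[0,0,0]]
    - [[0,0,0],[0,0,0]]
    - [[0,0,0],[0,0,0]]

```text
clock: 12.7
tool_pos: [0.4876, -0.0057, 0.0335]
eef_rot: [0.697, 0.717, 0.0, 0.0]
contact_force: [0.2, -0.3, -0.2]
opening: 0.325
finger_force: 15.0
```

```bash
python3 - <<'E'
from h import *
def prof(W,z,xs=0):
    D=W.reshape(-1,3)-z
    q=D[(abs(D[:,0]-xs)<.004)&(abs(D[:,1])<.04)&(D[:,2]>-.026)&(D[:,2]<.06)]
    for h in (-.018,-.014,.034,.038,.042):
        b=q[abs(q[:,2]-h)<.002]
        if len(b)>3: print(round(h,3),len(b),np.round(np.percentile(b[:,1],[2,98]),4))
prof(np.load('w6.npz')['W'],np.array([.6642,.2363,.025]))
p,W,c=snap('wrist','w8'); s=r.get_state(); z=s['tool_pos']; print(z,s['contact_force']); prof(W,z)
meas(W,(.4845,.073),.035,.051,.07)
p,W,c=snap('top','top8');  meas(W,(.4845,.073),.035,.051,.07)
E
```

```text
-0.018 24 [0.0176 0.0189]
-0.014 105 [0.0113 0.0186]
0.034 72 [0.0126 0.0151]
0.038 93 [-0.0134  0.0144]
0.042 346 [-0.012   0.0127]
[ 0.48753537 -0.00564146  0.03342093] [-0.31304898  0.11229467 -0.90126334]
-0.018 19 [0.0175 0.0189]
-0.014 114 [0.0114 0.0186]
0.034 77 [0.013  0.0152]
0.038 80 [0.0115 0.0141]
0.042 303 [-0.0124  0.0126]
3828 circ [0.4845 0.072  0.0172] mid [0.4845 0.0722] ztop 0.0626
few 0
```

The arm hadn't settled when I took that reading; the true offset is about 0. I'll correct y back by +5 mm and lower.

step_arm:
  increments:
    - [[-0.1,0.25,0],[0,0,0]]
    - [[0,0.25,0],[0,0,0]]
    - [[0,0,-0.2],[0,0,0]]
    - [[0,0,-0.1],[0,0,0]]
    - [[0,0,-0.1],[0,0,0]]
    - [[0,0,-0.1],[0,0,0]]
    - [[0,0,0],[0,0,0]]
    - [[0,0,0],[0,0,0]]
    - [[0,0,0],[0,0,0]]
    - [[0,0,0],[0,0,0]]

```text
clock: 13.8
tool_pos: [0.486, -0.0008, 0.0287]
eef_rot: [0.697, 0.717, -0.0, 0.0]
contact_force: [-2.0, 0.1, 8.7]
opening: 0.326
finger_force: 15.0
```

step_arm:
  increments:
    - [[0,0,0.05],[0,0,0]]
    - [[0,0,0],[0,0,0]]
    - [[0,0,0],[0,0,0]]
    - [[0,0,0],[0,0,0]]
    - [[0,0,0],[0,0,0]]
    - [[0,0,2],[0,0,0]]
    - [[0,0,3],[0,0,0]]
    - [[0,0,3],[0,0,0]]
    - [[0,0,3],[0,0,0]]
    - [[0,0,0],[0,0,0]]
  fingers: 0.8

```text
clock: 14.8
tool_pos: [0.4886, -0.0007, 0.1416]
eef_rot: [0.697, 0.717, 0.002, 0.002]
contact_force: [0.3, -0.5, -1.7]
opening: 0.8
finger_force: 0.0
```

step_arm:
  increments:
    - [[-0.5,-1,0],[0,0,0]]
    - [[-1.2,-2.6,0],[0,0,0]]
    - [[-1.2,-2.6,0],[0,0,0]]
    - [[-1.2,-2.6,0],[0,0,0]]
    - [[-1.3,-2.6,0],[0,0,0]]
    - [[-1.3,-2.6,0],[0,0,0]]
    - [[-1.3,-2.6,0],[0,0,0]]
    - [[-1.3,-2.6,0],[0,0,0]]
    - [[-1.2,-2.9,0],[0,0,0]]
    - [[0,0,0],[0,0,0]]
  fingers: 0.7

```text
clock: 15.8
tool_pos: [0.3771, -0.2258, 0.1373]
eef_rot: [0.7, 0.714, -0.002, -0.001]
contact_force: [-0.1, -0.0, 0.2]
opening: 0.7
finger_force: 0.0
```

```bash
python3 - <<'E'
from h import *
r.snapshot('top');r.snapshot('top')
p,W,c=snap('wrist','w9'); meas(W,(.381,-.222),.035,.006,.04); meas(W,(.381,-.222),.035,.018,.04)
print('dark');meas(W,(.4865,-.001),.035,.04,.08);
go(.381,-.222,.0,0)
Q=W.reshape(-1,3);z=r.get_state()['tool_pos']; f=Q[(Q[:,2]>z[2]-.01)&(Q[:,2]<z[2]+.1)&(abs(Q[:,1]-z[1])<.03)]; print('finger low',np.sort(f[:,2]-z[2])[:200:40])
W=np.load('w5.npz')['W'];Q=W.reshape(-1,3);z=.1315; f=Q[(Q[:,2]>z-.01)&(Q[:,2]<z+.1)&(abs(Q[:,1]-.238)<.03)]; print('finger low open',np.sort(f[:,2]-z)[:200:40])
E
```

```text
624 circ [ 0.3813 -0.2237  0.0148] mid [ 0.3813 -0.2235] ztop 0.0251
518 circ [ 0.3813 -0.2237  0.0148] mid [ 0.3813 -0.2236] ztop 0.0251
dark
few 0
delta cm [  0.05  -0.09 -13.77] yaw 1.6 turn -1.6 tilt [-0.002  0.001 -1.   ] q [ 0.48  0.6  -0.09  2.18  0.13  0.37  0.31] t 15.95
finger low [0.02406138 0.02587129 0.02653771 0.02764666 0.02844715]
finger low open [0.02555134 0.02720427 0.0280111  0.02853347 0.02903682]
```

View pics/w9.png

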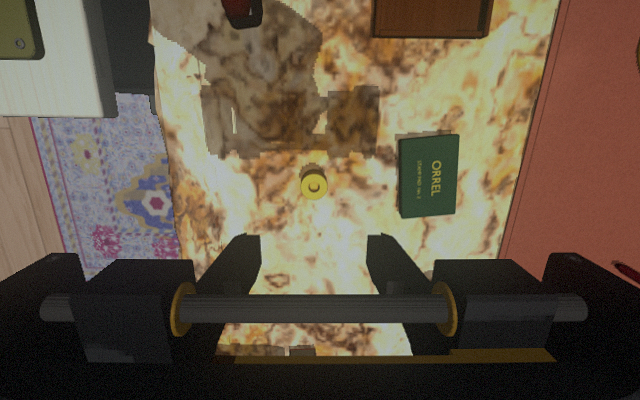

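The sharpener is at (314,182), centred between the fingers, and the tin is at (428,175). The visible fingertips sit about 25–30 mm above the nominal TCP, so I'll descend in stages and watch the force.

step_arm:
  increments:
    - [[0.1,-0.25,-2],[0,0,0]]
    - [[0,0,-3],[0,0,0]]
    - [[0,0,-3],[0,0,0]]
    - [[0,0,-2.5],[0,0,0]]
    - [[0,0,-1.5],[0,0,0]]
    - [[0,0,-0.8],[0,0,0]]
    - [[0,0,-0.4],[0,0,0]]
    - [[0,0,0],[0,0,0]]
    - [[0,0,0],[0,0,0]]
    - [[0,0,0],[0,0,0]]

```text
clock: 16.95
tool_pos: [0.3837, -0.2245, 0.0104]
eef_rot: [0.697, 0.717, -0.001, -0.002]
contact_force: [0.2, -0.5, -0.4]
opening: 0.698
finger_force: 0.0
```

```bash
python3 - <<'E'
from h import *
print(r.get_state()['tool_pos'],r.get_state()['contact_force'])
p,W,c=snap('side','s10'); Q=W.reshape(-1,3); z=r.get_state()['tool_pos']
# finger low points in side view
f=Q[(Q[:,2]>.012)&(Q[:,2]<.08)&(abs(Q[:,1]-z[1])<.03)&(abs(Q[:,0]-z[0])<.07)]
for x0 in np.arange(-.06,.061,.01):
    b=f[abs(f[:,0]-z[0]-x0)<.005]; print(round(x0,2),len(b),np.round(np.sort(b[:,2])[:4],3))
E
```

```text
[ 0.38369306 -0.22448646  0.01040322] [ 0.2177677  -0.49092147 -0.40488553]
-0.06 0 []
-0.05 3 [0.048 0.05  0.074]
-0.04 24 [0.035 0.042 0.043 0.047]
-0.03 6 [0.034 0.039 0.045 0.049]
-0.02 5 [0.012 0.013 0.025 0.025]
-0.01 13 [0.013 0.014 0.015 0.019]
0.0 13 [0.012 0.014 0.016 0.017]
0.01 4 [0.015 0.017 0.025 0.026]
0.02 0 []
0.03 17 [0.04  0.041 0.045 0.05 ]
0.04 18 [0.043 0.043 0.044 0.048]
0.05 0 []
0.06 0 []
```

Confirmed: the tips are at about z = 0.036 with TCP at 0.010. I'll go another 26 mm lower, slowly.

step_arm:
  increments:
    - [[-0.2,0,-0.5],[0,0,0]]
    - [[0,0,-0.5],[0,0,0]]
    - [[0,0,-0.4],[0,0,0]]
    - [[0,0,-0.3],[0,0,0]]
    - [[0,0,-0.3],[0,0,0]]
    - [[0,0,0],[0,0,0]]
    - [[0,0,0],[0,0,0]]
    - [[0,0,0],[0,0,0]]
    - [[0,0,0],[0,0,0]]
    - [[0,0,0],[0,0,0]]

```text
clock: 18.0
tool_pos: [0.3823, -0.2257, -0.0065]
eef_rot: [0.697, 0.717, -0.001, -0.004]
contact_force: [0.5, -0.3, 0.3]
opening: 0.698
finger_force: 0.0
```

step_arm:
  increments:
    - [[0,0,-0.2],[0,0,0]]
    - [[0,0,-0.2],[0,0,0]]
    - [[0,0,-0.1],[0,0,0]]
    - [[0,0,0],[0,0,0]]
    - [[0,0,0],[0,0,0]]
    - [[0,0,0],[0,0,0]]
    - [[0,0,0],[0,0,0]]
    - [[0,0,0],[0,0,0]]
    - [[0,0,0],[0,0,0]]
    - [[0,0,0],[0,0,0]]

```text
clock: 19.0
tool_pos: [0.3822, -0.2257, -0.0116]
eef_rot: [0.697, 0.717, -0.001, -0.004]
contact_force: [-0.4, 0.0, 0.3]
opening: 0.696
finger_force: 0.0
```

step_arm:
  increments:
    - [[0,0,0],[0,0,0]]
    - [[0,0,0],[0,0,0]]
    - [[0,0,0],[0,0,0]]
    - [[0,0,0],[0,0,0]]
    - [[0,0,0],[0,0,0]]
    - [[0,0,0],[0,0,0]]
    - [[0,0,0],[0,0,0]]
    - [[0,0,0],[0,0,0]]
    - [[0,0,0],[0,0,0]]
    - [[0,0,0],[0,0,0]]
  fingers: 0

```text
clock: 20.0
tool_pos: [0.3821, -0.2257, -0.0116]
eef_rot: [0.697, 0.717, -0.001, -0.004]
contact_force: [-0.5, -0.4, 0.2]
opening: 0.32
finger_force: 15.0
```

```bash
python3 - <<'E'
from h import *
print(r.get_state()['tool_pos'],r.get_state()['contact_force'])
p,W,c=snap('wrist','w11'); Q=W.reshape(-1,3); z=r.get_state()['tool_pos']
q=Q[(abs(Q[:,0]-z[0])<.011)&(abs(Q[:,1]-z[1])<.03)&(Q[:,2]>.018)&(Q[:,2]<.032)]; print(len(q)); print(np.round(np.percentile(q,[1,50,99],axis=0),4))
E
```

```text
[ 0.38209167 -0.22570225 -0.01163396] [-0.48405499 -0.41274611  0.20746593]
1664
[[ 0.3716 -0.2367  0.0182]
 [ 0.3826 -0.2224  0.0238]
 [ 0.3929 -0.2092  0.0252]]
```

step_arm:
  increments:
    - [[0,0,2],[0,0,0]]
    - [[0,0,4],[0,0,0]]
    - [[0,0,4],[0,0,0]]
    - [[0.4,1.5,2],[0,0,0]]
    - [[1.1,4.0,0],[0,0,0]]
    - [[1.1,4.0,0],[0,0,0]]
    - [[1.1,4.0,0],[0,0,0]]
    - [[1.1,4.0,0],[0,0,0]]
    - [[1.1,4.0,0],[0,0,0]]
    - [[1.1,4.0,0],[0,0,0]]

```text
clock: 21.05
tool_pos: [0.4555, 0.0274, 0.0887]
eef_rot: [0.698, 0.716, -0.002, 0.002]
contact_force: [1.2, 0.8, -0.7]
opening: 0.323
finger_force: 15.0
```

step_arm:
  increments:
    - [[1.1,4.0,0],[0,0,0]]
    - [[1.1,4.0,0],[0,0,0]]
    - [[0.6,2.5,0],[0,0,0]]
    - [[0.2,1,0],[0,0,0]]
    - [[0,0,-2],[0,0,0]]
    - [[0,0,-1],[0,0,0]]
    - [[0,0,0],[0,0,0]]
    - [[0,0,0],[0,0,0]]
    - [[0,0,0],[0,0,0]]
    - [[0,0,0],[0,0,0]]

```text
clock: 22.05
tool_pos: [0.4856, 0.1404, 0.0592]
eef_rot: [0.698, 0.716, -0.002, 0.002]
contact_force: [0.4, -0.2, -1.4]
opening: 0.318
finger_force: 15.0
```

```bash
python3 - <<'E'
from h import *
s=r.get_state(); print(s['opening'],s['finger_force'],s['contact_force'])
go(.4825,.1447,-.0076,1.6)
p,W,c=snap('wrist','w12'); Q=W.reshape(-1,3); z=s['tool_pos']
q=Q[(abs(Q[:,0]-z[0])<.011)&(abs(Q[:,1]-z[1])<.03)&(abs(Q[:,2]-z[2]-.0366)<.004)]; print(len(q)); print(np.round(np.percentile(q,[1,50,99],axis=0),4))
E
```

```text
0.3182613214795371 14.997298121452332 [ 0.42499539 -0.16684598 -1.38655227]
delta cm [-0.31  0.43 -6.68] yaw 1.4 turn 0.2 tilt [ 0.001 -0.006 -1.   ] q [-0.11  0.82 -0.45  2.03  0.8   0.47 -1.14] t 22.05
1504
[[0.4748 0.1294 0.092 ]
 [0.4859 0.144  0.0948]
 [0.4964 0.157  0.0962]]
```

step_arm:
  increments:
    - [[-0.3,0.4,-1],[0.35,0,0]]
    - [[0,0,-1.5],[0,0,0]]
    - [[0,0,-1.5],[0,0,0]]
    - [[0,0,-1.2],[0,0,0]]
    - [[0,0,-0.7],[0,0,0]]
    - [[0,0,-0.4],[0,0,0]]
    - [[0,0,0],[0,0,0]]
    - [[0,0,0],[0,0,0]]
    - [[0,0,0],[0,0,0]]
    - [[0,0,0],[0,0,0]]

```text
clock: 23.1
tool_pos: [0.4826, 0.1447, -0.0039]
eef_rot: [0.698, 0.716, 0.0, 0.0]
contact_force: [0.2, -0.1, -0.7]
opening: 0.32
finger_force: 15.0
```

step_arm:
  increments:
    - [[0,0,-0.1],[0,0,0]]
    - [[0,0,-0.1],[0,0,0]]
    - [[0,0,-0.1],[0,0,0]]
    - [[0,0,-0.1],[0,0,0]]
    - [[0,0,0],[0,0,0]]
    - [[0,0,0],[0,0,0]]
    - [[0,0,0],[0,0,0]]
    - [[0,0,0],[0,0,0]]
    - [[0,0,0],[0,0,0]]
    - [[0,0,0],[0,0,0]]

```text
clock: 24.1
tool_pos: [0.4825, 0.1446, -0.0076]
eef_rot: [0.698, 0.716, 0.0, 0.001]
contact_force: [-1.6, 0.1, 8.6]
opening: 0.32
finger_force: 15.0
```

step_arm:
  increments:
    - [[0,0,0.05],[0,0,0]]
    - [[0,0,0],[0,0,0]]
    - [[0,0,0],[0,0,0]]
    - [[0,0,0],[0,0,0]]
    - [[0,0,0],[0,0,0]]
    - [[0,0,2],[0,0,0]]
    - [[0,0,4],[0,0,0]]
    - [[0,0,4],[0,0,0]]
    - [[0,0,4],[0,0,0]]
    - [[0,0,2],[0,0,0]]
  fingers: 0.65

```text
clock: 25.1
tool_pos: [0.4832, 0.1453, 0.1551]
eef_rot: [0.698, 0.716, 0.002, 0.001]
contact_force: [-0.1, 0.3, 0.6]
opening: 0.655
finger_force: 0.0
```

```bash
python3 - <<'E'
from h import *
r.snapshot('side')
p,W,c=snap('wrist','w13'); meas(W,(.4825,.1467),.03,.018,.04)
go(.5396,-.367,.11,0)
p,W,c=snap('top','top13')
D=np.load('w9.npz'); W=D['W']; q=W[120:225,385:470].reshape(-1,3); q=q[(q[:,2]>.011)&(q[:,2]<.03)]; print('tin',len(q),cv2.minAreaRect((q[:,:2]*1000).astype(np.float32)))
E
```

```text
534 circ [0.484  0.1464 0.0144] mid [0.4842 0.147 ] ztop 0.0297
delta cm [  5.56 -51.24  -4.48] yaw 1.4 turn -1.4 tilt [ 0.005  0.002 -1.   ] q [ 0.    0.68 -0.63  1.97  0.63  0.68 -1.  ] t 25.2
tin 4470 ((505.755615234375, -213.436767578125), (61.00869369506836, 88.8411636352539), 7.4607648849487305)
```

step_arm:
  increments:
    - [[0,-2,0],[0,0.3,0]]
    - [[0.5,-4,0],[0,0,0]]
    - [[0.5,-4,0],[0,0,0]]
    - [[0.5,-4,0],[0,0,0]]
    - [[0.5,-4,0],[0,0,0]]
    - [[0.5,-4,0],[0,0,0]]
    - [[0.5,-4,0],[0,0,0]]
    - [[0.5,-4,0],[0,0,0]]
    - [[0.5,-4,0],[0,0,0]]
    - [[0.5,-4,0],[0,0,0]]
  fingers: 1

```text
clock: 26.25
tool_pos: [0.5261, -0.2369, 0.1502]
eef_rot: [0.698, 0.716, -0.003, -0.003]
contact_force: [0.8, 0.6, -0.1]
opening: 0.999
finger_force: 0.0
```

step_arm:
  increments:
    - [[0.5,-4,0],[0,0,-1.4]]
    - [[0.5,-4,0],[0,0,0]]
    - [[0.1,-3,0],[0,0,0]]
    - [[0,-2,0],[0,0,0]]
    - [[0,0,0],[0,0,0]]
    - [[0,0,0],[0,0,0]]
    - [[0,0,0],[0,0,0]]
    - [[0,0,0],[0,0,0]]
    - [[0,0,0],[0,0,0]]
    - [[0,0,0],[0,0,0]]

```text
clock: 27.25
tool_pos: [0.5385, -0.3647, 0.1524]
eef_rot: [0.706, 0.708, -0.002, -0.002]
contact_force: [-1.1, 0.0, -0.3]
opening: 0.999
finger_force: 0.0
```

```bash
python3 - <<'E'
from h import *
p,W,c=snap('wrist','w14'); meas(W,(.5396,-.367),.035,.03,.09); meas(W,(.5396,-.367),.035,.062,.09)
go(.5396,-.367,.024,0)
q=W.reshape(-1,3); q=q[(q[:,2]>.011)&(q[:,2]<.03)&(abs(q[:,0]-.5056)<.05)&(abs(q[:,1]+.2134)<.06)]; print('tin',len(q),cv2.minAreaRect((q[:,:2]*1000).astype(np.float32)))
E
```

```text
746 circ [ 0.5402 -0.3685  0.0155] mid [ 0.5403 -0.367 ] ztop 0.074
678 circ [ 0.5404 -0.3676  0.0146] mid [ 0.5403 -0.3674] ztop 0.074
delta cm [  0.12  -0.2  -12.84] yaw 0.1 turn -0.1 tilt [-0.005 -0.    -1.   ] q [ 0.88  0.87 -0.7   1.52  0.63  0.99 -0.  ] t 27.3
tin 4944 ((506.3832702636719, -221.33314514160156), (62.04837417602539, 75.53003692626953), 7.226287841796875)
```

step_arm:
  increments:
    - [[0.2,-0.3,-2],[0,-0.3,0]]
    - [[0,0,-3],[0,0,0]]
    - [[0,0,-3],[0,0,0]]
    - [[0,0,-2],[0,0,0]]
    - [[0,0,-1.5],[0,0,0]]
    - [[0,0,-0.8],[0,0,0]]
    - [[0,0,-0.5],[0,0,0]]
    - [[0,0,0],[0,0,0]]
    - [[0,0,0],[0,0,0]]
    - [[0,0,0],[0,0,0]]

```text
clock: 28.3
tool_pos: [0.5409, -0.3686, 0.0252]
eef_rot: [0.707, 0.708, 0.0, 0.001]
contact_force: [0.1, -0.6, 0.2]
opening: 1.002
finger_force: 0.0
```

```bash
python3 - <<'E'
from h import *
go(.5403,-.3676,.024,0)
p,W,c=snap('wrist','w15'); meas(W,(.5396,-.367),.025,.066,.08)
E
```

```text
delta cm [-0.06  0.1  -0.12] yaw 0.1 turn -0.1 tilt [ 0.002 -0.001 -1.   ] q [ 0.84  1.03 -0.6   1.58  0.76  0.78 -0.1 ] t 28.3
1946 circ [ 0.5404 -0.3683  0.0143] mid [ 0.5401 -0.3676] ztop 0.0739
```

step_arm:
  increments:
    - [[0,0.05,0],[0,0,0]]
    - [[0,0,0],[0,0,0]]
    - [[0,0,0],[0,0,0]]
    - [[0,0,0],[0,0,0]]
    - [[0,0,0],[0,0,0]]
    - [[0,0,0],[0,0,0]]
    - [[0,0,0],[0,0,0]]
    - [[0,0,0],[0,0,0]]
    - [[0,0,0],[0,0,0]]
    - [[0,0,0],[0,0,0]]
  fingers: 0

```text
clock: 29.35
tool_pos: [0.5402, -0.3678, 0.0241]
eef_rot: [0.707, 0.708, 0.0, 0.0]
contact_force: [-0.9, 0.5, 0.5]
opening: 0.305
finger_force: 15.0
```

step_arm:
  increments:
    - [[0,0,2],[0,0,0]]
    - [[0,0,3],[0,0,0]]
    - [[-0.5,2,1],[0,0,0]]
    - [[-0.7,3,0],[0,0,0]]
    - [[-0.7,3,0],[0,0,0]]
    - [[-0.7,3,0],[0,0,0]]
    - [[-0.6,3,0],[0,0,0]]
    - [[-0.3,1.4,0],[0,0,0]]
    - [[0,0,0],[0,0,0]]
    - [[0,0,0],[0,0,0]]

```text
clock: 30.35
tool_pos: [0.5055, -0.2147, 0.0842]
eef_rot: [0.707, 0.708, -0.0, 0.001]
contact_force: [0.4, -0.9, -0.3]
opening: 0.306
finger_force: 15.0
```

step_arm:
  increments:
    - [[0,0,0],[0,0,0]]
    - [[0,0,0],[0,0,0]]
    - [[0,0,0],[0,0,0]]
    - [[0,0,0],[0,0,0]]
    - [[0,0,0],[0,0,0]]
    - [[0,0,0],[0,0,0]]
    - [[0,0,0],[0,0,0]]
    - [[0,0,0],[0,0,0]]
    - [[0,0,0],[0,0,0]]
    - [[0,0,0],[0,0,0]]

```text
clock: 31.35
tool_pos: [0.5053, -0.2138, 0.0842]
eef_rot: [0.707, 0.708, 0.0, 0.0]
contact_force: [-0.7, 0.9, -0.1]
opening: 0.305
finger_force: 15.0
```

```bash
python3 - <<'E'
from h import *
go(.5056,-.2134,.042,0)
p,W,c=snap('wrist','w16'); z=r.get_state()['tool_pos']
D=W.reshape(-1,3)-z
q=D[(abs(D[:,0])<.004)&(abs(D[:,1])<.04)&(D[:,2]>-.03)&(D[:,2]<.06)]
for h in (-.018,-.014,.034,.038,.042,.046,.049):
    b=q[abs(q[:,2]-h)<.002]
    if len(b)>3: print(round(h,3),len(b),np.round(np.percentile(b[:,1],[2,98]),4))
q=W.reshape(-1,3); q=q[(q[:,2]>.011)&(q[:,2]<.03)&(abs(q[:,0]-.5056)<.05)&(abs(q[:,1]+.2134)<.06)]; print('tin',len(q),cv2.minAreaRect((q[:,:2]*1000).astype(np.float32)))
E
```

```text
delta cm [ 0.03  0.04 -4.22] yaw 0.1 turn -0.1 tilt [ 0. -0. -1.] q [ 0.66  0.84 -0.59  1.89  0.76  0.65 -0.41] t 31.35
-0.018 18 [0.0174 0.0183]
-0.014 82 [0.0128 0.0181]
0.034 21 [0.0129 0.0147]
0.038 82 [0.012  0.0146]
0.042 83 [0.011  0.0136]
0.046 275 [-0.013   0.0126]
0.049 535 [-0.0102  0.0097]
tin 4126 ((505.9901428222656, -213.28369140625), (61.15890884399414, 87.87877655029297), 7.364661693572998)
```

step_arm:
  increments:
    - [[0.05,0.05,-1],[0,0,0]]
    - [[0,0,-1.5],[0,0,0]]
    - [[0,0,-0.8],[0,0,0]]
    - [[0,0,-0.4],[0,0,0]]
    - [[0,0,-0.2],[0,0,0]]
    - [[0,0,-0.2],[0,0,0]]
    - [[0,0,-0.1],[0,0,0]]
    - [[0,0,-0.1],[0,0,0]]
    - [[0,0,0],[0,0,0]]
    - [[0,0,0],[0,0,0]]

```text
clock: 32.4
tool_pos: [0.5059, -0.2134, 0.0414]
eef_rot: [0.707, 0.708, 0.0, 0.0]
contact_force: [0.4, -0.1, 0.0]
opening: 0.305
finger_force: 15.0
```

step_arm:
  increments:
    - [[0,0,-0.1],[0,0,0]]
    - [[0,0,0],[0,0,0]]
    - [[0,0,0],[0,0,0]]
    - [[0,0,0],[0,0,0]]
    - [[0,0,0],[0,0,0]]
    - [[0,0,0],[0,0,0]]
    - [[0,0,0],[0,0,0]]
    - [[0,0,0],[0,0,0]]
    - [[0,0,0],[0,0,0]]
    - [[0,0,0],[0,0,0]]

```text
clock: 33.4
tool_pos: [0.5059, -0.2134, 0.0404]
eef_rot: [0.707, 0.708, 0.0, 0.0]
contact_force: [-0.4, -1.3, 4.9]
opening: 0.304
finger_force: 15.0
```

step_arm:
  increments:
    - [[0,0,0],[0,0,0]]
    - [[0,0,0],[0,0,0]]
    - [[0,0,0],[0,0,0]]
    - [[0,0,0],[0,0,0]]
    - [[0,0,0],[0,0,0]]
    - [[0,0,2],[0,0,0]]
    - [[0,0,4],[0,0,0]]
    - [[0,0,4],[0,0,0]]
    - [[0,-3,2],[0,0,0]]
    - [[0,-4,0],[0,0,0]]
  fingers: 0.8

```text
clock: 34.4
tool_pos: [0.5088, -0.282, 0.1641]
eef_rot: [0.705, 0.709, 0.002, 0.003]
contact_force: [-0.5, -0.4, -0.9]
opening: 0.799
finger_force: 0.0
```

step_arm:
  increments:
    - [[0,-4,0],[0,0,0]]
    - [[0,-4,0],[0,0,0]]
    - [[0,-4,0],[0,0,0]]
    - [[0,-4,0],[0,0,0]]
    - [[0,0,0],[0,0,0]]
    - [[0,0,0],[0,0,0]]
    - [[0,0,0],[0,0,0]]
    - [[0,0,0],[0,0,0]]
    - [[0,0,0],[0,0,0]]
    - [[0,0,0],[0,0,0]]

```text
clock: 35.4
tool_pos: [0.5061, -0.4426, 0.1604]
eef_rot: [0.706, 0.708, 0.0, 0.0]
contact_force: [-1.0, 0.1, -0.6]
opening: 0.8
finger_force: 0.0
```

```bash
python3 - <<'E'
from h import *
p,W,c=snap('top','topf'); ps,S,c=snap('side','sidef')
for n,xy,lo in (('bottle',(.4845,.073),.03),('dark',(.4865,-.001),.03),('sharp',(.4825,.147),.02),('brown',(.5056,-.2134),.03),('timer',(.502,.371),.01),('bell',(.6455,.3805),.01)):
    print(n); meas(W,xy,.035,lo,.12); meas(S,xy,.035,lo,.12)
cv2.imwrite('pics/fin.png',cv2.resize(np.vstack([p[120:280,170:470],ps[150:310,200:500]]),(560,600),interpolation=cv2.INTER_CUBIC)[:,:,::-1])
E
```

```text
bottle
211 circ [0.4843 0.0732 0.0252] mid [0.4841 0.0731] ztop 0.0666
145 circ [0.4803 0.0745 0.0263] mid [0.4815 0.0798] ztop 0.0635
dark
83 circ [0.486  0.0008 0.0153] mid [0.4857 0.001 ] ztop 0.0797
72 circ [0.4842 0.0033 0.0146] mid [0.4839 0.0048] ztop 0.0742
sharp
75 circ [0.4836 0.1483 0.0146] mid [0.4831 0.1479] ztop 0.0341
46 circ [0.481  0.1467 0.0171] mid [0.4816 0.147 ] ztop 0.0319
brown
125 circ [ 0.5052 -0.2124  0.0186] mid [ 0.5063 -0.2105] ztop 0.0943
79 circ [ 0.5013 -0.2087  0.0137] mid [ 0.5015 -0.2081] ztop 0.0898
timer
395 circ [0.502  0.3708 0.0288] mid [0.5027 0.3705] ztop 0.1051
524 circ [0.4998 0.3726 0.0283] mid [0.5    0.3731] ztop 0.1019
bell
294 circ [0.6457 0.3802 0.029 ] mid [0.6459 0.3785] ztop 0.0939
350 circ [0.6449 0.3861 0.029 ] mid [0.6447 0.3924] ztop 0.0939
```

View pics/fin.png

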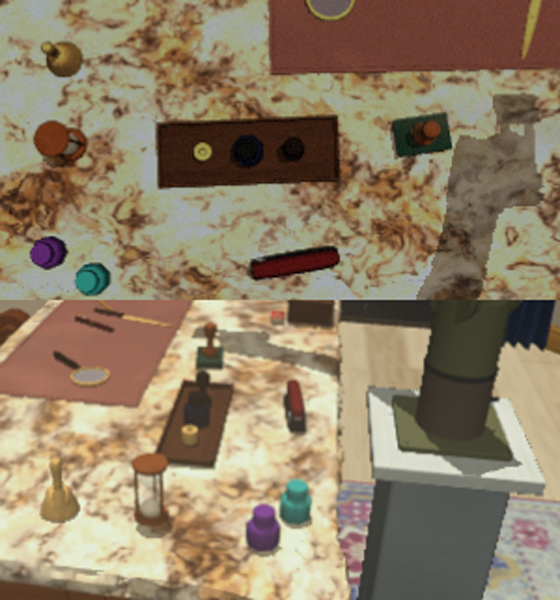

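The final view shows the sharpener (203,152), bottle (247,150) and dark stamp (292,149) upright on the tray's centre line. The brown stamp is upright on the tin (425,133), and the timer and bell haven't moved.

```bash
python3 -c "
from plant import r
print(r.finish_job())"
```

```text
the job is handed in; nothing more can be done
None
```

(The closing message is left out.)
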